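Hang the step gauge between its neighbours

TASK

Take the hooked plywood gauge out of its stand block and hang it in the empty middle place of the rack: lower it through the narrow gap between the two hanging gauges, feel gently for the sprung steel strip (nobody measured how far out it is set), hook over its top edge and let the gauge down until it hangs fully home, then let go. Never force it against the rack or drop it on, leave the two neighbours hanging where they are, and do not knock over or shift the cup, the tape roll and the bottle.

Things in the scene. Friction and masses are not known exactly. Their poses are not given: they have to be found in the camera images.
- gauge: Gauge to hang: plywood plate 12 mm thick (y), 60 wide (x), 155 high, upright in the stand, 0.08-0.17 kg. Origin: mid-thickness, at the ceiling of its hook slot, in the plane of the body's back. Its frame, mm: slot (open below) x 0..12; body in front of it x -40..0 to z -25, -32..0 to z -50, -24..0 to z -80; bridge over the slot z 0..15.
- gauge_tab (a point): Centre of the gauge's handle tab, 30 mm wide (x), 12 mm thick (y: grasp across this), spanning z 15..75 mm in the gauge's frame; this point is at (-18, 0, 45) mm there, same axes. Grip 50 to 60 mm above the gauge's origin, so that the fingertips stay above the neighbours' tops (15 mm above their slot ceilings).
- gauge_prong (a point): Middle of the lower end of the gauge's hook prong, at (16, 0, -24.5) mm in the gauge's frame, same axes. The prong is 8 mm thick (gauge x 12..20 mm) and hangs down behind the slot from the bridge.
- rack: Fixed wooden rack; origin on the table, x towards its rear rail, -x its open front. Three upright steel strips 8 mm thick (x), 18 wide (y), 80 high stand across it at y +24, 0, -24 mm, top edges at z 125 mm. The outer two (front faces at x = 0) carry the neighbours. 40 mm are free behind the strips. More than 15 N between gauge and rack counts as forcing.
- rack_mid (a point): Nominal place of the middle strip's top edge: 125 mm above the rack's origin, rack axes. The strip's real front face is 22 mm before (-x) to 22 mm behind this point, not measured. It is sprung: gives about 1 mm per 16 N fore and aft and 1 mm per 6 N down. Hung home, the gauge's slot ceiling rests on that edge (z 125 mm), the strip inside the slot, gauge axes parallel to the rack's.
- gauge_long_mid (a point): Neighbour gauge with the long narrow foot (85 mm below its slot), hung loose on one outer strip; plywood 24 mm thick (y), 60 wide, no tab, top 15 mm above this point, body and hook 30 mm to either side in x. This point: mid thickness and width, at slot ceiling height. The gap between the neighbours is about 24 mm.
- gauge_short_mid (a point): Neighbour gauge with the short foot (60 mm below its slot), hung on the other outer strip (the two may be swapped); otherwise as the long one.
- stand: Fixed wooden stand block 90 x 80 mm, 43 mm high, in which the gauge stands upright: pocket 28 mm (x) by 16 mm (y), its floor 15 mm above the table; the gauge's foot is 28 mm deep in it. Origin: on the table, below the gauge's origin; axes parallel to the gauge's.
- cup: White mixing cup, 69 mm wide, 70 mm high, standing loose on the table as a bystander; origin at the centre of its foot. Close behind it a tall fixed cluster of plywood cells rises to over 0.4 m (world x above about 0.53, y above -0.2 m): between stand and rack, carry the hand across in front of it (x about 0.40 m).
- tape: Masking tape roll lying flat, 104 mm across, 25 mm high, a bystander; origin at the centre of its underside.
- hardener: White bottle with red cap, 48 mm wide, 114 mm high, a bystander; origin at the centre of its foot.

How it is judged:
On the way, in this order (a step that is already met when the one before it is completed fails the run):
1. the gauge is lifted clear out of the stand block (z of gauge in the frame of stand above 0.13 m), for 0.1 s.
2. the gauge is in the gap, hooked over the middle strip (z of gauge in the frame of rack between 0.112 and 0.13 m and x of gauge in the frame of rack between -0.03 and 0.026 m and contact force between gauge and rack above 0.3 N), for 0.2 s.
At the end, for the whole second after the job is handed in: The gauge hangs released and still on the middle strip: origin 120-128.5 mm above the rack's, within 9 mm of its middle sideways, 30 mm before to 26 mm behind the outer strips' front; upright to 0.2 rad, square to 0.3 rad; both neighbours within 8 mm of their start (z of gauge in the frame of rack between 0.12 and 0.1285 m and x of gauge in the frame of rack between -0.03 and 0.026 m and y of gauge in the frame of rack between -0.009 and 0.009 m and angle between gauge's own z axis and vertical below 0.2 rad and angle between the x axis of gauge and the x axis of rack, either way round below 0.3 rad and linear speed of gauge below 0.02 m/s and distance of each of gauge_long_mid, gauge_short_mid from where it was at the start of the episode below 0.008 m); the robot touches nothing.
It fails at once if the gauge is forced against the rack (more than 15 N) (contact force between gauge and rack above 15 N).
It fails at once if a hanging neighbour is dislodged (shifted more than 10 mm) (distance of any of gauge_long_mid, gauge_short_mid from where it was at the start of the episode above 0.01 m).
It fails at once if the cup, tape roll or bottle is shifted more than 25 mm or knocked over (distance of any of cup, tape, hardener from where it was at the start of the episode above 0.025 m or angle between any of cup, hardener's own z axis and vertical above 0.6 rad).
It also fails if it takes over 51 s, if anything falls off the work surface, if the arm or the gripper's body presses on something with over 40 N, if the wrist force passes 120 N, or if a joint passes its speed limit or range.

ROBOT

A 6-joint arm with a two-finger parallel gripper is mounted at the origin on a cart in front of the work surface, level with it; the furniture and walls round the work are solid. World frame = base frame: x ahead of the robot, y to its left, z up, the work surface at z = 0. Lengths are in m, angles in rad, forces in N, time in s.
With the tool pointing down it reaches from about 0.35 to 0.775 m from the base axis. Payload 5.5 kg.
Tool frame: the origin (TCP) lies midway between the tips of the shut fingers; the grasp point (between the pads) lies 19 mm behind it; z points along the fingers, x is the direction in which the jaws open and shut, and the axes are right-handed (so a half turn about z gives the same grasp; the last joint's range is limited). The gripper opens to 85 mm and grips with 20 to 120 N. Pads are 22 mm wide; open, the fingers measure 114 mm over their backs; the gripper's body (76 mm by 85 mm) begins 54 mm behind the grasp point. The pads swing forward as they close: fully open they stand 13 mm farther back than shut.
Start: joints at [-1.396, 0.313, 0.046, 1.304, 0, 1.431], TCP at [0.178, -0.547, 0.231] pointing down, gripper open.
Joint ranges: [-2.76, 2.76], [-0.86, 1.69], [-1.03, 1.26], [-2.2, 2.34], [-1.47, 1.5], [-3.14, 3.14]. Speed limits (rad/s): [2.57, 2.57, 3.14, 3.14, 3.14, 3.14].

INTERFACE

Orientations are given as a unit quaternion [w, x, y, z].
In Python, from workcell import env gives the robot as it stands. The module is installed in compiled form; this text tells all that it offers.
- The arm moves only by the tool apply_moves, never from a script. Its argument "moves" is a list of rows, each a list of 3 entries, a list of its own where there are three numbers: the shift along the tool's x, y, z in cm, then the turn about the tool's z in degrees, then the opening, from 0 (shut) to 1 (fully open). In form: [[[x, y, z], yaw, gripper], ...]. A call has exactly 10 rows; each row is the pose to reach, as a shift and turn from the pose commanded when the call began, along the tool's axes at that moment; what a row does not reach only later rows make up. A row lasts 1/8 s, in which the tool goes at most 62.5 mm and 10.7 degrees, less where a joint would pass 70% of its speed; a pose out of reach is approached as far as the arm can. A call with a gripper value outside its range is refused whole. The fingers move at their own pace and stop on an object; "squeeze" is the grip in N (left out, the last holds). Time passes only in rows, so rows that repeat a pose let the fingers close, or fill a call up. It gives the time, the measured TCP pose, the force and the opening at its end, in the units of the state.
- env.get_state(): the state, without advancing time (a new reading comes with each control period).
- env.read_camera(name): name is "scene" or "top" or "wrist"; returns a dict with "pixels" (400x640x3 uint8, red, green, blue), "fov_y" (degrees; the focal length in pixels is half the picture's height over the tangent of half this angle, whatever the lens; pixels are square), "cx", "cy" (the principal point, pixels), "dist" ([k1, k2, p1, p2, k3] as OpenCV has them; the pictures are not rectified), "world_from_camera" (4x4, takes a point from camera to world coordinates); the wrist camera has in their place "hand_eye" (4x4, takes a point from camera to tool coordinates, whose origin is the TCP and whose axes are the tool frame's). Camera axes: x right, y down, z forward; pixel columns grow to the right and rows downward; lengths in m; the calibration is good to about 2 mm. A picture is of the moment at which its call begins: read the wrist's pose just before it. There is no depth.
- env.hand_in(): hands the job in, once; it reports no verdict.
The state is a dict: "clock": time; "joint_pos": joint angles; "qvel": joint speeds; "tau": joint torques, N m; "tcp_pos": TCP position; "orientation": TCP orientation; "wrist_force": force on the tool from outside, world axes, zero at the start; "ft_torque": the same for the moment, N m; "finger_gap": finger opening in m.
Only numpy, scipy, OpenCV 4.12 (cv2) and the standard library are available. Lean on these libraries where they do the work, as an engineer would, in place of code of your own. Each camera call takes 0.05 s, during which the arm holds its last target.

## Working session

There is one attempt and no reset: what is moved stays moved. The work goes in short steps, Python scripts to look and compute and a tool call to move; the robot and the scene stay as the last step left them, time stands still between calls to the robot, and variables do not carry over. Pictures are saved under pics/ and viewed, and the job is handed in when it is done.

Besides the shell and the picture viewer there is one more tool, called after "Emit:" as name(argument=value, ...) on one line, values as JSON. apply_moves: Moves the arm, as the interface text tells. Its arguments: {"type":"object","properties":{"moves":{"type":"array","items":{"type":"array"}},"squeeze":{"type":"number"}},"required":["moves"]}

```bash
mkdir -p pics
cat > h.py <<'E'
import numpy as np, cv2, json
from scipy.spatial.transform import Rotation as R
from workcell import env
def K(c):
    f=200/np.tan(np.radians(c["fov_y"])/2)
    return np.array([[f,0,c["cx"]],[0,f,c["cy"]],[0,0,1]])
def tool(s):
    T=np.eye(4);q=s["orientation"];T[:3,:3]=R.from_quat([q[1],q[2],q[3],q[0]]).as_matrix();T[:3,3]=s["tcp_pos"];return T
def grab(name,fn):
    s=env.get_state();c=env.read_camera(name)
    W=c["world_from_camera"] if name!="wrist" else tool(s)@np.array(c["hand_eye"])
    c["W"]=np.array(W);cv2.imwrite("pics/"+fn+".png",cv2.cvtColor(c["pixels"],cv2.COLOR_RGB2BGR))
    np.savez("pics/"+fn+".npz",K=K(c),d=np.array(c["dist"],float),W=c["W"])
    return c
def load(fn):
    z=np.load("pics/"+fn+".npz");return z["K"],z["d"],z["W"]
def ray(fn,uv):
    k,d,W=load(fn);p=cv2.undistortPoints(np.array([[uv]],float),k,d)[0,0]
    v=W[:3,:3]@np.array([p[0],p[1],1]);return W[:3,3],v/np.linalg.norm(v)
def onz(fn,uv,z):
    o,v=ray(fn,uv);return o+v*(z-o[2])/v[2]
def proj(fn,P):
    k,d,W=load(fn);M=np.linalg.inv(W);return cv2.projectPoints(np.array(P,float).reshape(-1,1,3),cv2.Rodrigues(M[:3,:3])[0],M[:3,3],k,d)[0][:,0]
def tri(l):
    A=np.zeros((3,3));b=np.zeros(3)
    for fn,uv in l:
        o,v=ray(fn,uv);P=np.eye(3)-np.outer(v,v);A+=P;b+=P@o
    return np.linalg.solve(A,b)
E
python3 - <<'E'
from h import *
for n in ["scene","top","wrist"]:
    c=grab(n,n+"0");print(n,c["fov_y"],c["dist"],c["W"].round(3).tolist())
s=env.get_state();print({k:np.round(v,3).tolist() for k,v in s.items()})
E
```

```text
scene 54.76054550043347 [-0.08521744  0.          0.          0.          0.        ] [[-0.868, -0.331, 0.37, 0.102], [-0.496, 0.557, -0.666, 0.689], [0.014, -0.761, -0.648, 0.797], [0.0, 0.0, 0.0, 1.0]]
top 52.9883672472058 [0.02500995 0.         0.         0.         0.        ] [[0.004, -0.998, 0.06, 0.405], [-1.0, -0.002, 0.022, -0.042], [-0.022, -0.061, -0.998, 1.251], [0.0, 0.0, 0.0, 1.0]]
wrist 66.33019578779911 [-0.01216078  0.          0.          0.          0.        ] [[0.31, -0.915, -0.258, 0.243], [-0.951, -0.299, -0.083, -0.524], [-0.002, 0.271, -0.963, 0.373], [0.0, 0.0, 0.0, 1.0]]
{'clock': 0.15, 'joint_pos': [-1.396, 0.314, 0.045, 1.304, -0.0, 1.431], 'qvel': [0.001, -0.002, 0.002, 0.001, -0.001, 0.002], 'tau': [0.002, -48.107, 29.882, 0.014, -0.0, 0.0], 'tcp_pos': [0.178, -0.546, 0.231], 'orientation': [-0.0, 0.809, -0.588, -0.0], 'wrist_force': [-0.306, 0.465, -0.19], 'ft_torque': [-0.025, -0.006, -0.044], 'finger_gap': 0.086}
```

View pics/scene0.png

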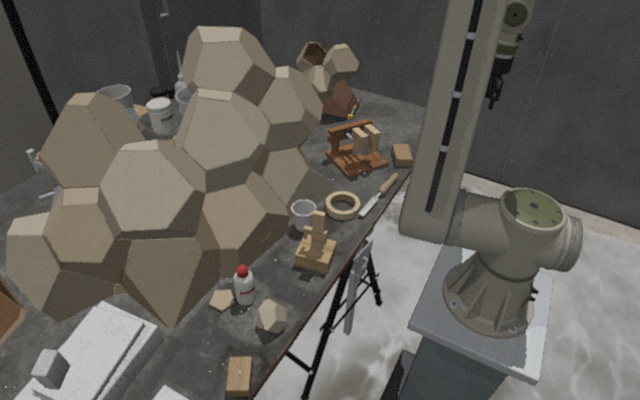

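View pics/top0.png

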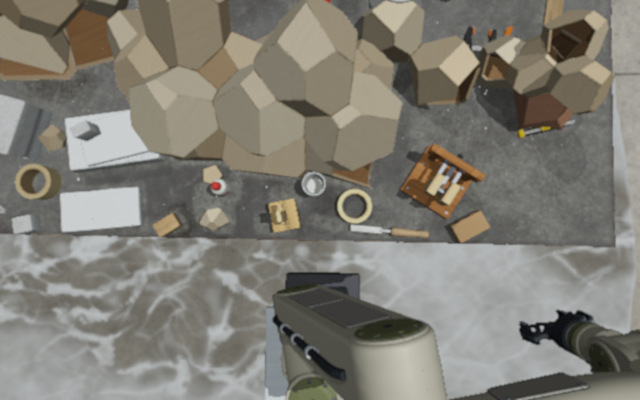

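View pics/wrist0.png

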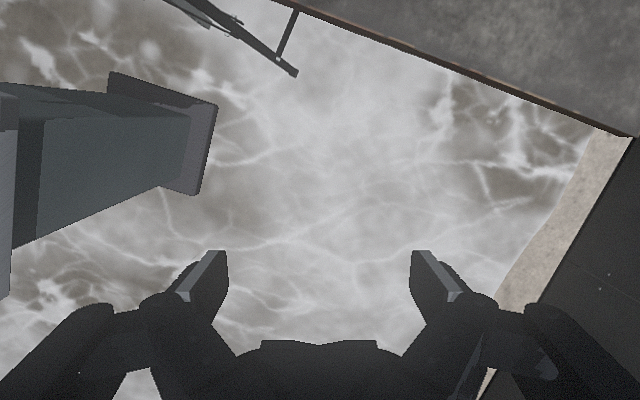

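The top view shows the stand at about (284,214), the rack at (442,182), the cup at (314,184), the tape at (354,206) and the bottle at (217,187). I'll zoom in on the stand and the rack.

Run:
```python
from h import *
t=cv2.imread("pics/top0.png");s=cv2.imread("pics/scene0.png")
f=lambda im,x,y,w,h,k:cv2.resize(im[y:y+h,x:x+w],None,fx=k,fy=k,interpolation=cv2.INTER_CUBIC)
a=f(t,255,185,60,60,6);b=f(t,395,140,100,85,6)[:510]
cv2.imwrite("pics/zt.png",np.hstack([np.vstack([a,np.zeros((150,360,3),np.uint8)])[:, :200*0+360],b[:, :440] ]) if 0 else cv2.resize(b,(600,510)))
cv2.imwrite("pics/zt2.png",a)
cv2.imwrite("pics/zs.png",f(s,320,110,80,70,7)); cv2.imwrite("pics/zs2.png",f(s,275,190,70,85,7))
for n,p in [("stand",(284,214)),("rack",(442,182)),("tape",(354,206)),("bottle",(217,187))]: print(n,onz("top0",p,0.04).round(3))
```

```text
stand [0.437 0.099 0.04 ]
rack [ 0.535 -0.377  0.04 ]
tape [ 0.462 -0.113  0.04 ]
bottle [0.519 0.304 0.04 ]
```

View pics/zt.png

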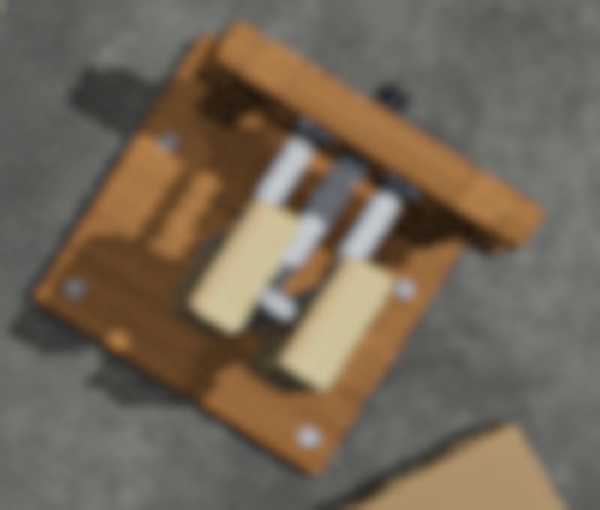

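View pics/zt2.png

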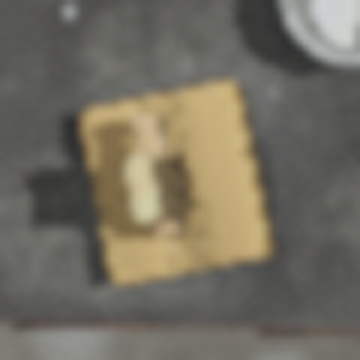

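View pics/zs.png

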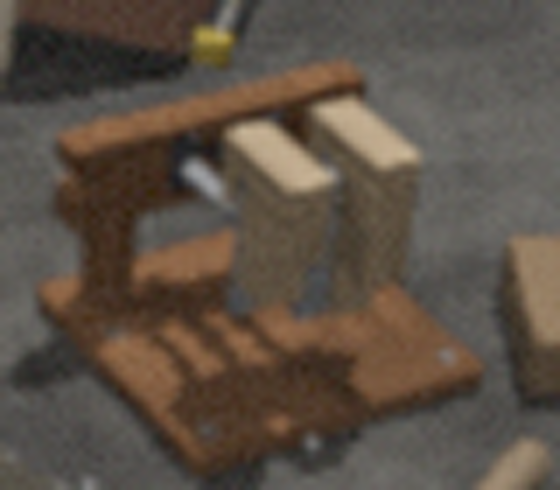

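View pics/zs2.png

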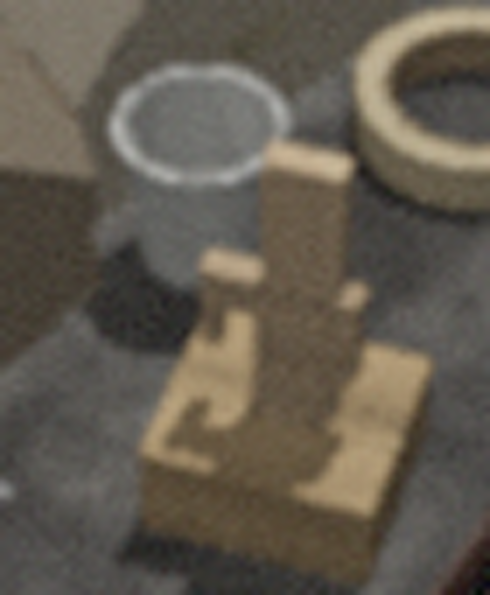

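The gauge's prong points away from the robot: stand yaw is about +10°, rack yaw about -33°. I'll go over the rack first for a close look with the wrist camera.

Emit:
apply_moves(moves=[[[-0.4,-2.5,-3],-10,1],[[-0.9,-6.5,-5],-20,1],[[-1.4,-11,-7],-30,1],[[-1.9,-15.5,-7],-40,1],[[-2.4,-20,-7],-50,1],[[-2.9,-24.5,-7],-60,1],[[-3.4,-29,-7],-70,1],[[-3.9,-33,-7],-80,1],[[-4.3,-36.5,-7],-90,1],[[-4.5,-38.5,-7],-100,1]])

```text
clock: 1.4
tcp_pos: [0.5317, -0.3835, 0.3005]
orientation: [-0.0, 0.969, 0.246, -0.0]
wrist_force: [-0.1, -1.4, -0.2]
finger_gap: 0.0855
```

Emit:
apply_moves(moves=[[[0,0,0],-10,1],[[0,0,0],-20,1],[[0,0,0],-29,1],[[0,0,0],-29,1],[[0,0,0],-29,1],[[0,0,0],-29,1],[[0,0,0],-29,1],[[0,0,0],-29,1],[[0,0,0],-29,1],[[0,0,0],-29,1]])

```text
clock: 2.65
tcp_pos: [0.5302, -0.3848, 0.3013]
orientation: [0.0, 0.879, 0.477, -0.0]
wrist_force: [0.4, 0.1, 0.3]
finger_gap: 0.0854
```

Run:
```python
from h import *
c=grab("wrist","w1");c=grab("top","t1")
s=env.get_state();print({k:np.round(s[k],3).tolist() for k in["clock","tcp_pos","orientation","joint_pos","wrist_force"]})
```

```text
{'clock': 2.75, 'tcp_pos': [0.53, -0.385, 0.301], 'orientation': [0.0, 0.879, 0.477, -0.0], 'joint_pos': [-0.75, 0.481, 0.465, 1.555, -0.0, -0.175], 'wrist_force': [-0.285, -0.185, 0.538]}
```

View pics/w1.png

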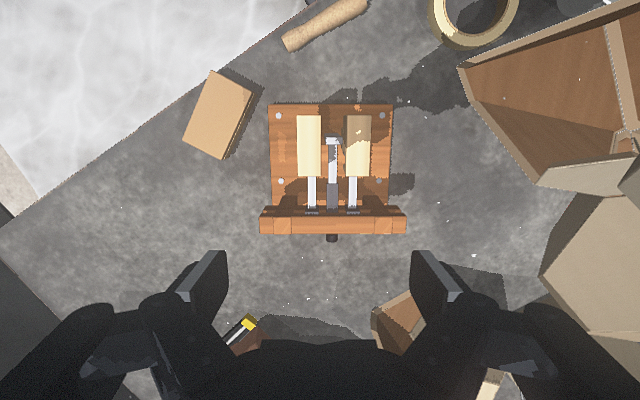

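The wrist view shows the rack nearly square on. The neighbours' tops are at columns 297-321 and 346-371, rows 115-177, and the middle strip is near (333,140). I'll zoom in on it.

Run:
```python
from h import *
t=cv2.imread("pics/w1.png")
a=cv2.resize(t[95:245,250:410],None,fx=5,fy=4,interpolation=cv2.INTER_CUBIC)
a=cv2.resize(t[100:220,255:410],None,fx=5,fy=5,interpolation=cv2.INTER_CUBIC)
cv2.imwrite("pics/zw1.png",a)
```

```text
(no output)
```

View pics/zw1.png

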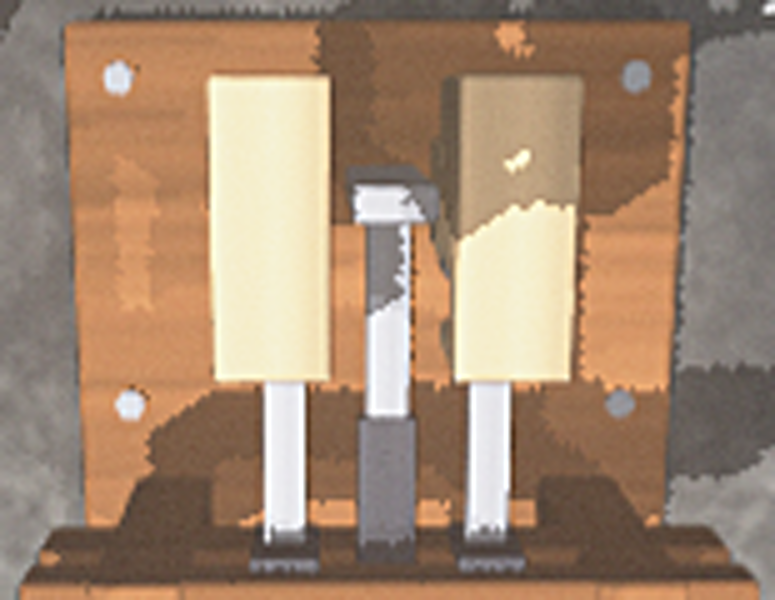

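Run:
```python
from h import *
f=lambda u,v:(255+(u+.5)/5-.5,100+(v+.5)/5-.5)
P={}
for n,u,v,z in [("LF1",209,76,.14),("LF2",328,76,.14),("LR1",216,380,.14),("LR2",330,380,.14),("SF1",460,76,.14),("SF2",583,76,.14),("SR1",456,381,.14),("SR2",571,381,.14),
 ("mF1",355,183,.125),("mF2",438,183,.125),("mR1",355,222,.125),("mR2",432,222,.125),("s1",118,77,.015),("s2",637,77,.015),("s3",131,405,.015),("s4",620,404,.015)]:
    P[n]=onz("w1",f(u,v),z);print(n,P[n].round(4))
yaw=lambda a,b:np.degrees(np.arctan2(*(P[b]-P[a])[[1,0]]))
for a,b in [("LF1","LR1"),("LF2","LR2"),("SF1","SR1"),("SF2","SR2"),("s1","s3"),("s2","s4")]:print(a,b,yaw(a,b).round(2))
for a,b in [("LF1","SF2"),("LR1","SR2"),("s1","s2"),("s3","s4"),("mF1","mF2")]:print(a,b,yaw(a,b).round(2), np.linalg.norm(P[a]-P[b]).round(4))
m=np.array([np.cos(np.radians(-33)),np.sin(np.radians(-33))])
s=env.get_state();T=tool(s);print(T[:3,:3].round(4),T[:3,3])
```

```text
LF1 [ 0.4601 -0.3635  0.14  ]
LF2 [ 0.4725 -0.3444  0.14  ]
LR1 [ 0.5098 -0.3953  0.14  ]
LR2 [ 0.5223 -0.376   0.14  ]
SF1 [ 0.4862 -0.3232  0.14  ]
SF2 [ 0.499  -0.3034  0.14  ]
SR1 [ 0.5363 -0.3548  0.14  ]
SR2 [ 0.5489 -0.3354  0.14  ]
mF1 [ 0.4932 -0.3511  0.125 ]
mF2 [ 0.5024 -0.3368  0.125 ]
mR1 [ 0.4998 -0.3553  0.125 ]
mR2 [ 0.5084 -0.342   0.125 ]
s1 [ 0.4418 -0.3913  0.015 ]
s2 [ 0.518  -0.2737  0.015 ]
s3 [ 0.5179 -0.44    0.015 ]
s4 [ 0.5936 -0.3225  0.015 ]
LF1 LR1 -32.67
LF2 LR2 -32.47
SF1 SR1 -32.32
SF2 SR2 -32.66
s1 s3 -32.59
s2 s4 -32.88
LF1 SF2 57.07 0.0716
LR1 SR2 56.9 0.0716
s1 s2 57.07 0.1402
s3 s4 57.18 0.1397
mF1 mF2 57.07 0.017
[[ 5.442e-01  8.390e-01  0.000e+00]
 [ 8.390e-01 -5.442e-01 -1.000e-04]
 [-1.000e-04  1.000e-04 -1.000e+00]] [ 0.53017075 -0.38479967  0.3013092 ]
```

Rack yaw is about -32.8° and the middle strip's front face is clearly located. Next I'll look at the stand, crossing in front of the cluster.

Emit:
apply_moves(moves=[[[1.3,-5.5,-1],-4,1],[[2.6,-11,-2],-9,1],[[4.2,-16,-2],-13,1],[[8.5,-20.5,-2],-18,1],[[13,-24,-2],-22,1],[[17.8,-27.2,-2],-27,1],[[22.6,-30.3,-2],-31,1],[[27.5,-31.6,-2],-36,1],[[32,-32.5,-2],-40,1],[[36.3,-33,-2],-43.5,1]])

```text
clock: 4.0
tcp_pos: [0.451, 0.1011, 0.3218]
orientation: [0.001, 0.638, 0.77, 0.0]
wrist_force: [0.4, -0.4, 0.1]
finger_gap: 0.085
```

Run:
```python
from h import *
c=grab("wrist","w2")
s=env.get_state();print({k:np.round(s[k],4).tolist() for k in["clock","tcp_pos","orientation","joint_pos","qvel"]})
t=cv2.imread("pics/w2.png")
```

```text
{'clock': 4.05, 'tcp_pos': [0.453, 0.1044, 0.3212], 'orientation': [-0.0001, 0.6364, 0.7714, 0.0018], 'joint_pos': [0.0518, 0.0844, -0.0215, 1.4625, 0.0028, -0.1394], 'qvel': [-0.07, -0.0303, -0.055, 0.0238, -0.036, -0.0387]}
```

View pics/w2.png

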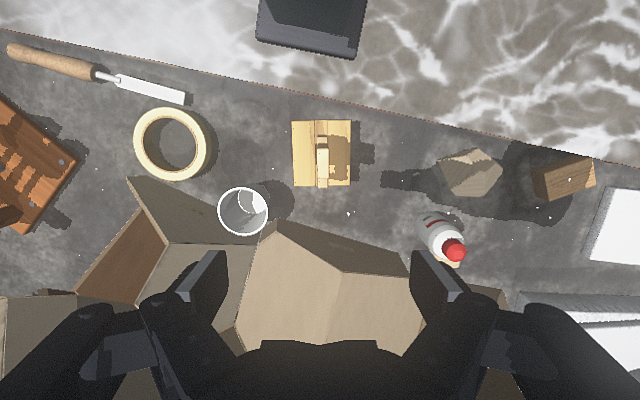

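The stand is at (322,153) with the gauge near column 322, and the arm was still settling, so I'll retake the picture.

Run:
```python
from h import *
c=grab("wrist","w3a");c=grab("wrist","w3")
s=env.get_state();print({k:np.round(s[k],4).tolist() for k in["clock","tcp_pos","orientation","qvel"]})
t=cv2.imread("pics/w3.png")
cv2.imwrite("pics/zw3.png",cv2.resize(t[110:200,280:370],None,fx=6.5,fy=6.5,interpolation=cv2.INTER_CUBIC))
```

```text
{'clock': 4.15, 'tcp_pos': [0.4511, 0.1009, 0.321], 'orientation': [-0.0, 0.6378, 0.7702, -0.0001], 'qvel': [-0.0429, -0.0209, -0.0196, 0.0113, -0.0092, -0.0048]}
```

View pics/zw3.png

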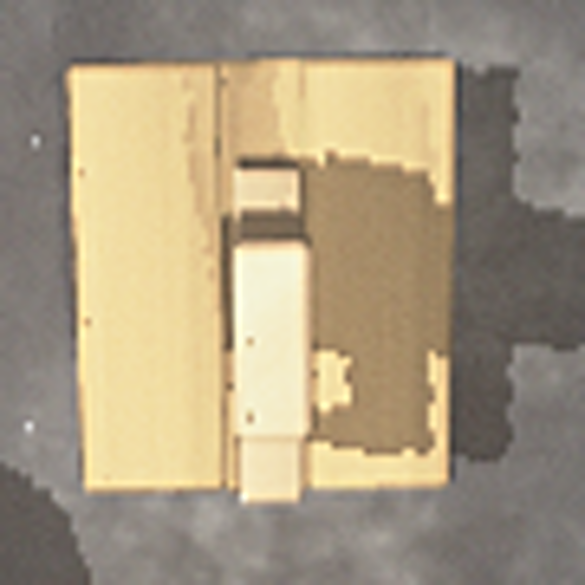

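Run:
```python
from h import *
f=lambda u,v:(280+(u+.5)/6.5-.5,110+(v+.5)/6.5-.5)
P={}
for n,u,v,z in [("tF1",232,240,.17),("tF2",309,240,.17),("tR1",232,436,.17),("tR2",306,437,.17),("bF1",235,167,.11),("bF2",299,167,.11),("bR1",240,500,.11),("bR2",299,500,.11),("s1",70,65,.043),("s2",455,60,.043),("s3",85,490,.043),("s4",448,485,.043)]:
    P[n]=onz("w3",f(u,v),z);print(n,P[n].round(4))
yaw=lambda a,b:np.degrees(np.arctan2(*(P[b]-P[a])[[1,0]]))
for a,b in [("tF1","tR1"),("tF2","tR2"),("bF1","bR1"),("bF2","bR2"),("s1","s3"),("s2","s4"),("s1","s2"),("s3","s4")]:print(a,b,yaw(a,b).round(2),np.linalg.norm(P[a]-P[b]).round(4))
tab=(P["tF1"]+P["tF2"]+P["tR1"]+P["tR2"])/4; br=(P["bF1"]+P["bF2"]+P["bR1"]+P["bR2"])/4; sc=(P["s1"]+P["s2"]+P["s3"]+P["s4"])/4
print(tab,br,sc)
g=np.radians(10.7);ex=np.array([np.cos(g),np.sin(g)])
print("orig from tab",tab[:2]+.018*ex,"from bridge",br[:2]+.010*ex)
T=tool(env.get_state());print(T.round(4),env.get_state()["qvel"])
for n,p in [("cup",(0,0))]:pass
```

```text
tF1 [0.4126 0.0932 0.17  ]
tF2 [0.4104 0.1042 0.17  ]
tR1 [0.4411 0.0986 0.17  ]
tR2 [0.4392 0.1095 0.17  ]
bF1 [0.4059 0.0919 0.11  ]
bF2 [0.4038 0.1028 0.11  ]
bR1 [0.4641 0.1038 0.11  ]
bR2 [0.462  0.1144 0.11  ]
s1 [0.3962 0.0552 0.043 ]
s2 [0.3804 0.1323 0.043 ]
s3 [0.4833 0.073  0.043 ]
s4 [0.4674 0.1499 0.043 ]
tF1 tR1 10.72 0.0291
tF2 tR2 10.43 0.0292
bF1 bR1 11.62 0.0594
bF2 bR2 11.24 0.0594
s1 s3 11.57 0.0889
s2 s4 11.46 0.0888
s1 s2 101.6 0.0787
s3 s4 101.68 0.0785
[0.42583576 0.10137747 0.17      ] [0.43393028 0.10323275 0.11      ] [0.43181046 0.102574   0.043     ]
orig from tab [0.44352279 0.10471947] from bridge [0.44375641 0.10508942]
[[-1.863e-01  9.825e-01 -2.000e-04  4.511e-01]
 [ 9.825e-01  1.863e-01 -1.000e-04  1.009e-01]
 [-1.000e-04 -2.000e-04 -1.000e+00  3.210e-01]
 [ 0.000e+00  0.000e+00  0.000e+00  1.000e+00]] [-0.0429005  -0.02088189 -0.0196373   0.01131687 -0.00921332 -0.00478513]
```

Gauge yaw is about 11.4° with its origin at (0.4436, 0.1049). I'll descend onto the tab.

Emit:
apply_moves(moves=[[[0.5,-2.5,3],-0.7,1],[[0.5,-2.5,7],-0.7,1],[[0.5,-2.5,11],-0.7,1],[[0.5,-2.5,14],-0.7,0.8],[[0.5,-2.5,16.5],-0.7,0.6],[[0.5,-2.5,18],-0.7,0.5],[[0.5,-2.5,19],-0.7,0.5],[[0.5,-2.5,19],-0.7,0.5],[[0.5,-2.5,19],-0.7,0.5],[[0.5,-2.5,19],-0.7,0.5]])

```text
clock: 5.4
tcp_pos: [0.4259, 0.0996, 0.132]
orientation: [0.001, 0.635, 0.773, 0.0]
wrist_force: [0.4, -0.5, 0.7]
finger_gap: 0.0428
```

Run:
```python
from h import *
c=grab("wrist","w4")
s=env.get_state();print({k:np.round(s[k],4).tolist() for k in["clock","tcp_pos","orientation","qvel","wrist_force"]})
T=tool(s);print("d tool cm",100*T[:3,:3].T@(np.array([.426,.1013,.131])-T[:3,3]),"yaw",np.degrees(np.arctan2(T[1,0],T[0,0])))
```

```text
{'clock': 5.45, 'tcp_pos': [0.4258, 0.0997, 0.1319], 'orientation': [0.0005, 0.6345, 0.7729, 0.0004], 'qvel': [0.0018, 0.0022, -0.0038, -0.0008, 0.0001, 0.0009], 'wrist_force': [-0.9139, 0.3538, -0.9915]}
d tool cm [0.15528093 0.04908862 0.08828242] yaw 101.2370152574121
```

View pics/w4.png

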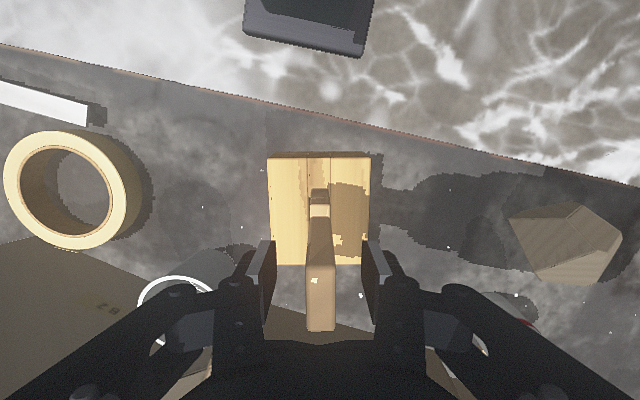

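The tab (columns 306-336) is centred between the fingers (275 and 365). I'll close on it.

Emit:
apply_moves(moves=[[[0.05,0.05,0.1],-0.1,0.5],[[0.05,0.05,0.1],-0.1,0.3],[[0.05,0.05,0.1],-0.1,0.15],[[0.05,0.05,0.1],-0.1,0],[[0.05,0.05,0.1],-0.1,0],[[0.05,0.05,0.1],-0.1,0],[[0.05,0.05,0.1],-0.1,0],[[0.05,0.05,0.1],-0.1,0],[[0.05,0.05,0.1],-0.1,0],[[0.05,0.05,0.1],-0.1,0]], squeeze=50)

```text
clock: 6.7
tcp_pos: [0.4258, 0.1003, 0.1303]
orientation: [0.0, 0.634, 0.773, 0.0]
wrist_force: [-0.5, 0.0, 1.6]
finger_gap: 0.0118
```

Run:
```python
from h import *
c=grab("wrist","w5")
s=env.get_state();print({k:np.round(s[k],4).tolist() for k in["clock","tcp_pos","orientation","finger_gap","wrist_force","ft_torque"]})
```

```text
{'clock': 6.75, 'tcp_pos': [0.4258, 0.1003, 0.1303], 'orientation': [0.0001, 0.6338, 0.7735, 0.0], 'finger_gap': 0.0118, 'wrist_force': [0.0956, 0.4489, 1.645], 'ft_torque': [0.1345, 0.0333, -0.0482]}
```

View pics/w5.png

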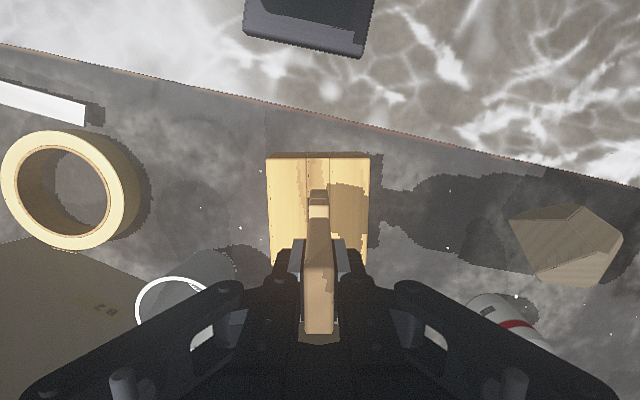

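The tab is gripped, with a gap of 11.8 mm. I'll lift straight up and start across in front of the cluster.

Emit:
apply_moves(moves=[[[0,0,-1],0,0],[[0,0,-3],0,0],[[0,0,-6],0,0],[[0,0,-9],0,0],[[0,0,-12],0,0],[[0,0,-15],0,0],[[-3.5,-1.5,-15.5],4,0],[[-8,-3,-15.5],9,0],[[-12.5,-4.5,-15.5],14,0],[[-17,-6,-15.5],20,0]])

```text
clock: 8.0
tcp_pos: [0.3997, -0.0795, 0.2857]
orientation: [0.0, 0.759, 0.651, -0.0]
wrist_force: [0.7, -0.9, -0.6]
finger_gap: 0.0116
```

```bash
cat > go.py <<'E'
from h import *
import sys
s=env.get_state();T=tool(s);print({k:np.round(s[k],4).tolist() for k in["clock","tcp_pos","joint_pos","finger_gap","wrist_force"]},"yaw",np.degrees(np.arctan2(T[1,0],T[0,0])).round(2))
for a in sys.argv[1:]:
    p=np.array(eval(a));print(p,"-> tool cm",(100*T[:3,:3].T@(p-T[:3,3])).round(2))
E
python3 go.py .4,-.2,.285 .478,-.332,.285
```

```text
{'clock': 8.0, 'tcp_pos': [0.3997, -0.0795, 0.2857], 'joint_pos': [-0.3938, -0.0251, -0.221, 1.3746, -0.0003, -0.2396], 'finger_gap': 0.0116, 'wrist_force': [0.7287, -0.9122, -0.5897]} yaw 81.17
[ 0.4   -0.2    0.285] -> tool cm [-11.9    1.88   0.07]
[ 0.478 -0.332  0.285] -> tool cm [-23.75  11.61   0.08]
```

Emit:
apply_moves(moves=[[[-4,0.6,0],4,0],[[-8,1.2,0],8,0],[[-12,1.9,0],12,0],[[-15.5,4.5,0],16,0],[[-18.5,7,0],20,0],[[-21,9.3,0],24,0],[[-23,11,0],24,0],[[-23.8,11.6,0],24,0],[[-23.8,11.6,0],24,0],[[-23.8,11.6,0],24,0]])

```text
clock: 9.25
tcp_pos: [0.4786, -0.33, 0.2856]
orientation: [-0.0, 0.877, 0.48, -0.0]
wrist_force: [-0.3, -0.7, -1.4]
finger_gap: 0.0116
```

```bash
python3 - <<'E'
from h import *
grab("wrist","w6");grab("scene","s6")
t=cv2.imread("pics/s6.png")
cv2.imwrite("pics/zs6.png",cv2.resize(t[80:190,310:430],None,fx=5,fy=5,interpolation=cv2.INTER_CUBIC))
E
python3 go.py .478,-.3319,.285
```

```text
{'clock': 9.35, 'tcp_pos': [0.4788, -0.3301, 0.2858], 'joint_pos': [-0.7416, 0.3191, 0.1865, 1.438, -0.0, -0.1722], 'finger_gap': 0.0116, 'wrist_force': [-1.1964, -0.3562, -0.7884]} yaw 57.37
[ 0.478  -0.3319  0.285 ] -> tool cm [-0.19  0.03  0.08]
```

View pics/w6.png

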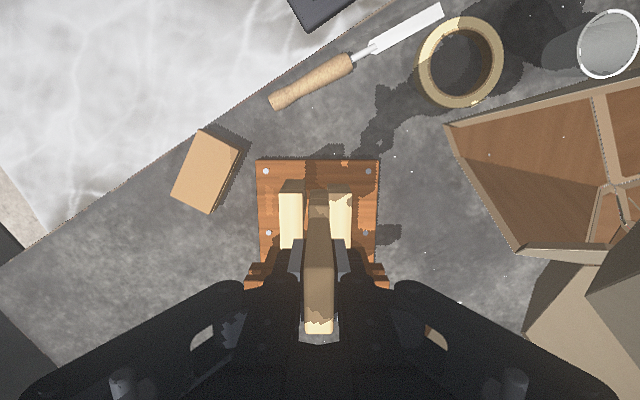

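View pics/zs6.png

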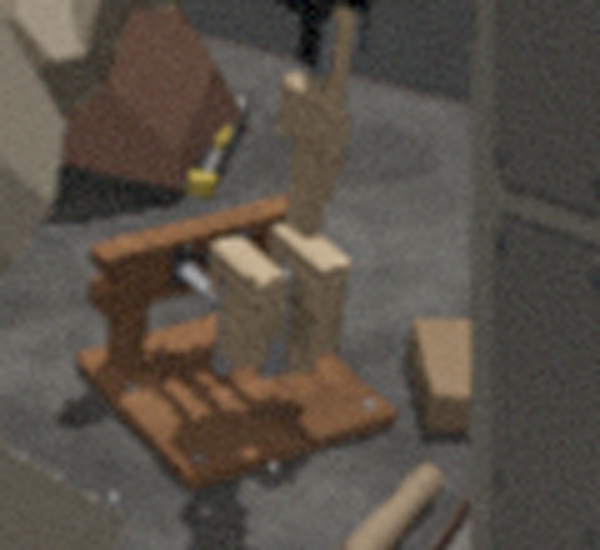

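The gauge hangs over the gap. Neighbour tops are at columns 281-305 and 330-352. I'll check lateral centring in the tool frame.

Run:
```python
from h import *
t=cv2.imread("pics/w6.png")
cv2.imwrite("pics/zw6.png",cv2.resize(t[150:260,255:385],None,fx=6,fy=5.4,interpolation=cv2.INTER_CUBIC))
```

```text
(no output)
```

View pics/zw6.png

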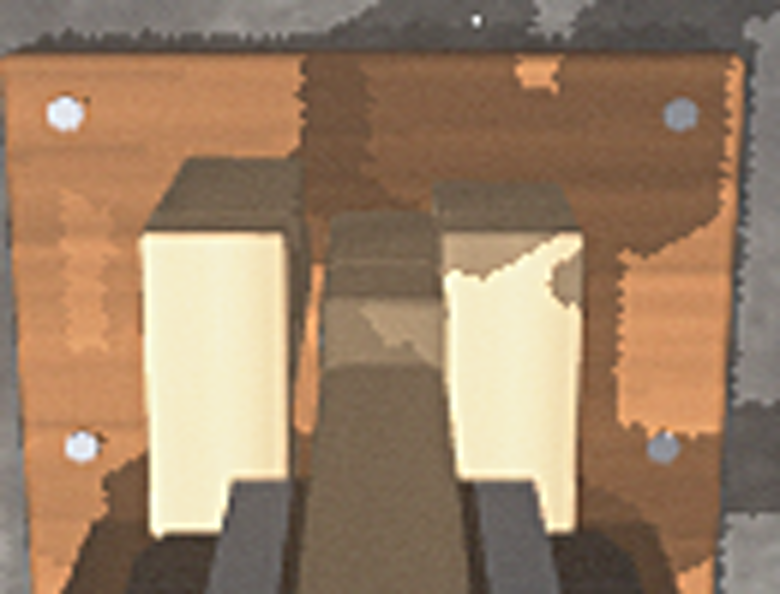

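Run:
```python
from h import *
f=lambda u,v:(255+(u+.5)/6-.5,150+(v+.5)/5.4-.5)
T=tool(env.get_state())
for n,u,v,z in [("L out",141,234,.14),("L in",286,234,.14),("R in",441,234,.14),("R out",583,234,.14),("Lin2",290,478,.14),("Rin2",455,478,.14),("g1",326,298,.2655),("g2",441,298,.2655),("lo1",330,262,.2255),("lo2",432,262,.2255)]:
    p=onz("w6",f(u,v),z);print(n,(1000*T[:3,:3].T@(p-T[:3,3])).round(1), "X,Y",p[:2]@np.array([[.8401,.5425],[-.5425,.8401]]))
```

```text
L out [-38.3   2.4 145.8] X,Y [ 0.58389323 -0.05584961]
L in [-14.8   2.4 145.8] X,Y [ 0.58379485 -0.03238178]
R in [ 10.3   2.4 145.8] X,Y [ 0.58368824 -0.00730494]
R out [ 33.3   2.4 145.8] X,Y [0.58358922 0.0156709 ]
Lin2 [-14.8  49.5 145.8] X,Y [ 0.63091709 -0.03218485]
Rin2 [ 13.1  49.5 145.8] X,Y [ 0.63079598 -0.00434445]
g1 [ -4.3 -22.1  20.3] X,Y [ 0.559257   -0.02199983]
g2 [  6.3 -22.1  20.3] X,Y [ 0.55921156 -0.01137778]
lo1 [ -5.1 -15.2  60.3] X,Y [ 0.56612233 -0.02278463]
lo2 [  6.5 -15.2  60.3] X,Y [ 0.56607256 -0.0111208 ]
```

The gap centre sits 2.5 mm off to tool -x. I'll correct that and lower, keeping the prong above the strip's top edge.

Emit:
apply_moves(moves=[[[-0.25,0,0],0.2,0],[[-0.25,0,1],0.2,0],[[-0.25,0,2.5],0.2,0],[[-0.25,0,4],0.2,0],[[-0.25,0,5.5],0.2,0],[[-0.25,0,7],0.2,0],[[-0.25,0,8.2],0.2,0],[[-0.25,0,9],0.2,0],[[-0.25,0,9.4],0.2,0],[[-0.25,0,9.4],0.2,0]])

```text
clock: 10.6
tcp_pos: [0.4778, -0.3331, 0.1913]
orientation: [0.0, 0.878, 0.478, -0.0]
wrist_force: [0.2, 0.6, -1.1]
finger_gap: 0.0116
```

```bash
python3 - <<'E'
from h import *
grab("wrist","w7")
t=cv2.imread("pics/w7.png")
cv2.imwrite("pics/zw7.png",cv2.resize(t[170:350,240:400],None,fx=4.5,fy=3.3,interpolation=cv2.INTER_CUBIC))
E
python3 go.py
```

```text
{'clock': 10.65, 'tcp_pos': [0.478, -0.3332, 0.1917], 'joint_pos': [-0.7466, 0.341, -0.0123, 1.2168, -0.0, -0.173], 'finger_gap': 0.0116, 'wrist_force': [0.471, -0.0329, -1.1871]} yaw 57.14
```

View pics/zw7.png

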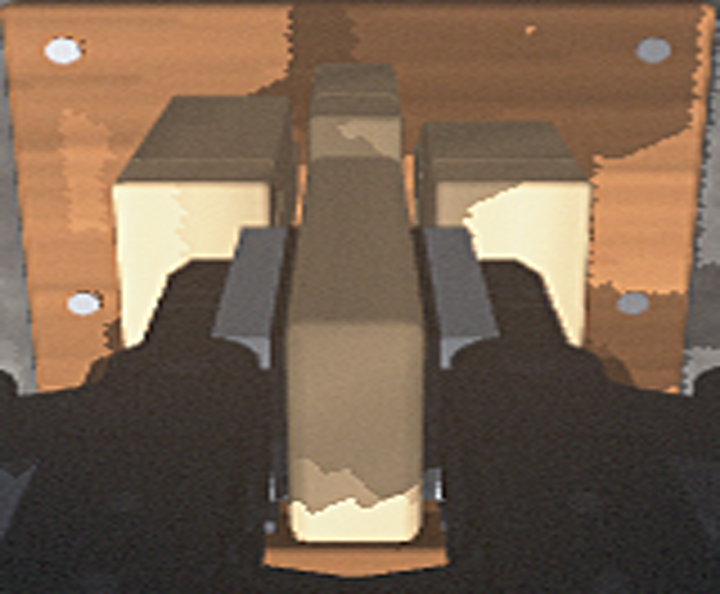

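The gauge is centred with the prong above the edge. Now I'll feel rearward in small steps for the strip's front face.

Emit:
apply_moves(moves=[[[0,0.03,0],0,0],[[0,0.06,0],0,0],[[0,0.09,0],0,0],[[0,0.12,0],0,0],[[0,0.15,0],0,0],[[0,0.18,0],0,0],[[0,0.2,0],0,0],[[0,0.2,0],0,0],[[0,0.2,0],0,0],[[0,0.2,0],0,0]])

```text
clock: 11.9
tcp_pos: [0.4794, -0.3342, 0.1913]
orientation: [0.0, 0.878, 0.478, -0.0]
wrist_force: [-0.8, -0.2, -1.3]
finger_gap: 0.011
```

```bash
cat > st.py <<'E'
from h import *
s=env.get_state();F=np.array(s["wrist_force"]);p=np.array(s["tcp_pos"]);ex=np.array([.8401,-.5425,0]);ey=np.array([.5425,.8401,0])
print("t",round(s["clock"],2),"X",(p@ex).round(5),"Y",(p@ey).round(5),"z",p[2].round(5),"Fx",(F@ex).round(2),"Fy",(F@ey).round(2),"Fz",F[2].round(2),"tq",np.round(s["ft_torque"],3),s["finger_gap"])
E
python3 st.py
```

```text
t 11.9 X 0.58405 Y -0.02064 z 0.1913 Fx -0.6 Fy -0.64 Fz -1.29 tq [ 0.003  0.003 -0.045] 0.011004099501260774
```

Emit:
apply_moves(moves=[[[0,0.01,0],0,0],[[0,0.02,0],0,0],[[0,0.03,0],0,0],[[0,0.04,0],0,0],[[0,0.05,0],0,0],[[0,0.06,0],0,0],[[0,0.07,0],0,0],[[0,0.07,0],0,0],[[0,0.07,0],0,0],[[0,0.07,0],0,0]])

```text
clock: 13.15
tcp_pos: [0.48, -0.3346, 0.1913]
orientation: [0.0, 0.878, 0.478, -0.0]
wrist_force: [0.3, 0.5, -1.4]
finger_gap: 0.0117
```

```bash
python3 st.py
```

```text
t 13.15 X 0.58477 Y -0.02064 z 0.19129 Fx -0.02 Fy 0.59 Fz -1.41 tq [ 0.017 -0.05  -0.046] 0.011681370376536875
```

Emit:
apply_moves(moves=[[[0,0.01,0],0,0],[[0,0.02,0],0,0],[[0,0.03,0],0,0],[[0,0.04,0],0,0],[[0,0.05,0],0,0],[[0,0.06,0],0,0],[[0,0.06,0],0,0],[[0,0.06,0],0,0],[[0,0.06,0],0,0],[[0,0.06,0],0,0]])

```text
clock: 14.4
tcp_pos: [0.4805, -0.3349, 0.1913]
orientation: [0.0, 0.878, 0.478, -0.0]
wrist_force: [-0.2, 0.0, -1.2]
finger_gap: 0.0114
```

```bash
python3 st.py
```

```text
t 14.4 X 0.58538 Y -0.02064 z 0.19132 Fx -0.17 Fy -0.07 Fz -1.24 tq [0.053 0.013 0.022] 0.011374544311673484
```

Emit:
apply_moves(moves=[[[0,0.01,0],0,0],[[0,0.02,0],0,0],[[0,0.03,0],0,0],[[0,0.04,0],0,0],[[0,0.05,0],0,0],[[0,0.06,0],0,0],[[0,0.06,0],0,0],[[0,0.06,0],0,0],[[0,0.06,0],0,0],[[0,0.06,0],0,0]])

```text
clock: 15.65
tcp_pos: [0.481, -0.3352, 0.1913]
orientation: [0.0, 0.878, 0.478, -0.0]
wrist_force: [0.2, -0.1, -1.6]
finger_gap: 0.0114
```

```bash
python3 st.py
```

```text
t 15.65 X 0.58598 Y -0.02065 z 0.19133 Fx 0.24 Fy 0.08 Fz -1.58 tq [ 0.004  0.059 -0.004] 0.011390598928648077
```

Emit:
apply_moves(moves=[[[0,0.01,0],0,0],[[0,0.02,0],0,0],[[0,0.03,0],0,0],[[0,0.04,0],0,0],[[0,0.05,0],0,0],[[0,0.06,0],0,0],[[0,0.06,0],0,0],[[0,0.06,0],0,0],[[0,0.06,0],0,0],[[0,0.06,0],0,0]])

```text
clock: 16.9
tcp_pos: [0.4816, -0.3355, 0.1913]
orientation: [0.0, 0.878, 0.478, 0.0]
wrist_force: [0.4, -0.0, -0.6]
finger_gap: 0.0111
```

```bash
python3 st.py
```

```text
t 16.9 X 0.58659 Y -0.02062 z 0.19133 Fx 0.35 Fy 0.22 Fz -0.56 tq [-0.021  0.001 -0.034] 0.011131473730497915
```

Emit:
apply_moves(moves=[[[0,0.01,0],0,0],[[0,0.02,0],0,0],[[0,0.03,0],0,0],[[0,0.04,0],0,0],[[0,0.05,0],0,0],[[0,0.06,0],0,0],[[0,0.07,0],0,0],[[0,0.07,0],0,0],[[0,0.07,0],0,0],[[0,0.07,0],0,0]])

```text
clock: 18.15
tcp_pos: [0.482, -0.3358, 0.1913]
orientation: [-0.0, 0.878, 0.478, -0.0]
wrist_force: [-1.2, 0.1, -0.8]
finger_gap: 0.0113
```

```bash
python3 st.py
```

```text
t 18.15 X 0.5871 Y -0.02062 z 0.19128 Fx -1.04 Fy -0.53 Fz -0.77 tq [ 0.27   0.421 -0.074] 0.01130337795597646
```

Contact: the torque jumped to about 0.5 N·m with Fx at -1 N, and the face lies at body-back X ≈ 0.605, which agrees with vision. I'll back off 2.3 mm to centre the slot, then lower 8 mm so the prong tip just passes the edge, and check.

Emit:
apply_moves(moves=[[[0,-0.12,0],0,0],[[0,-0.23,0],0,0],[[0,-0.23,0.2],0,0],[[0,-0.23,0.4],0,0],[[0,-0.23,0.5],0,0],[[0,-0.23,0.6],0,0],[[0,-0.23,0.7],0,0],[[0,-0.23,0.8],0,0],[[0,-0.23,0.8],0,0],[[0,-0.23,0.8],0,0]])

```text
clock: 19.4
tcp_pos: [0.4802, -0.3347, 0.1833]
orientation: [0.0, 0.878, 0.478, -0.0]
wrist_force: [-1.0, -0.7, -1.4]
finger_gap: 0.0113
```

```bash
python3 st.py
```

```text
t 19.4 X 0.58501 Y -0.02064 z 0.18335 Fx -0.44 Fy -1.13 Fz -1.42 tq [0.018 0.033 0.052] 0.011331980321139365
```

Emit:
apply_moves(moves=[[[0,0,0.06],0,0],[[0,0,0.12],0,0],[[0,0,0.18],0,0],[[0,0,0.22],0,0],[[0,0,0.25],0,0],[[0,0,0.25],0,0],[[0,0,0.25],0,0],[[0,0,0.25],0,0],[[0,0,0.25],0,0],[[0,0,0.25],0,0]])

```text
clock: 20.65
tcp_pos: [0.4802, -0.3347, 0.1808]
orientation: [0.0, 0.878, 0.478, -0.0]
wrist_force: [0.4, 0.2, -1.3]
finger_gap: 0.0114
```

```bash
python3 st.py
```

```text
t 20.65 X 0.585 Y -0.02062 z 0.18082 Fx 0.18 Fy 0.4 Fz -1.33 tq [-0.003  0.001  0.022] 0.01135952875808599
```

The prong has passed the edge freely. I'll lower most of the rest, stopping about 4 mm short.

Emit:
apply_moves(moves=[[[0,0,0.1],0,0],[[0,0,0.3],0,0],[[0,0,0.5],0,0],[[0,0,0.7],0,0],[[0,0,0.9],0,0],[[0,0,1.1],0,0],[[0,0,1.3],0,0],[[0,0,1.5],0,0],[[0,0,1.6],0,0],[[0,0,1.6],0,0]])

```text
clock: 21.9
tcp_pos: [0.4802, -0.3346, 0.1647]
orientation: [-0.0, 0.878, 0.478, -0.0]
wrist_force: [-0.2, 0.0, -0.6]
finger_gap: 0.0119
```

```bash
python3 st.py
```

```text
t 21.9 X 0.58492 Y -0.02063 z 0.16471 Fx -0.15 Fy -0.07 Fz -0.57 tq [0.031 0.012 0.021] 0.011946073605165863
```

Emit:
apply_moves(moves=[[[0,0,0.03],0,0],[[0,0,0.06],0,0],[[0,0,0.09],0,0],[[0,0,0.12],0,0],[[0,0,0.15],0,0],[[0,0,0.18],0,0],[[0,0,0.21],0,0],[[0,0,0.24],0,0],[[0,0,0.25],0,0],[[0,0,0.25],0,0]])

```text
clock: 23.15
tcp_pos: [0.4802, -0.3347, 0.1623]
orientation: [0.0, 0.878, 0.478, -0.0]
wrist_force: [-0.1, -0.4, -1.9]
finger_gap: 0.0116
```

```bash
python3 st.py
```

```text
t 23.15 X 0.58498 Y -0.02064 z 0.1623 Fx 0.13 Fy -0.4 Fz -1.86 tq [-0.017 -0.015 -0.   ] 0.011637977605293287
```

Emit:
apply_moves(moves=[[[0,0,0.02],0,0],[[0,0,0.04],0,0],[[0,0,0.06],0,0],[[0,0,0.08],0,0],[[0,0,0.1],0,0],[[0,0,0.12],0,0],[[0,0,0.14],0,0],[[0,0,0.15],0,0],[[0,0,0.15],0,0],[[0,0,0.15],0,0]])

```text
clock: 24.4
tcp_pos: [0.4802, -0.3346, 0.1608]
orientation: [0.0, 0.878, 0.478, -0.0]
wrist_force: [-0.4, -0.6, -1.3]
finger_gap: 0.0114
```

```bash
python3 st.py
```

```text
t 24.4 X 0.58498 Y -0.02061 z 0.16079 Fx -0.04 Fy -0.73 Fz -1.29 tq [-0.046 -0.02  -0.025] 0.01142733529144509
```

Emit:
apply_moves(moves=[[[0,0,0.02],0,0],[[0,0,0.04],0,0],[[0,0,0.06],0,0],[[0,0,0.08],0,0],[[0,0,0.1],0,0],[[0,0,0.1],0,0],[[0,0,0.1],0,0],[[0,0,0.1],0,0],[[0,0,0.1],0,0],[[0,0,0.1],0,0]])

```text
clock: 25.65
tcp_pos: [0.4802, -0.3346, 0.1599]
orientation: [0.0, 0.878, 0.478, -0.0]
wrist_force: [-1.2, 1.1, 0.7]
finger_gap: 0.0111
```

```bash
python3 st.py
```

```text
t 25.65 X 0.58493 Y -0.02065 z 0.15986 Fx -1.58 Fy 0.24 Fz 0.74 tq [ 0.178  0.213 -0.005] 0.011098288470774003
```

There is gentle contact of about 2 N upward. I'll take a look before letting go.

```bash
python3 - <<'E'
from h import *
grab("wrist","w8");grab("scene","s8")
t=cv2.imread("pics/s8.png")
a=cv2.resize(t[100:190,310:410],(500,450),interpolation=cv2.INTER_CUBIC)
t=cv2.imread("pics/w8.png");b=cv2.resize(t[170:350,240:400],(400,450),interpolation=cv2.INTER_CUBIC)
cv2.imwrite("pics/z8.png",cv2.resize(np.hstack([a,b]),(800,400)))
E
python3 st.py
```

```text
t 25.75 X 0.58497 Y -0.02066 z 0.15986 Fx -1.22 Fy 0.54 Fz 0.84 tq [ 0.201  0.26  -0.042] 0.011515668886502012
```

View pics/z8.png

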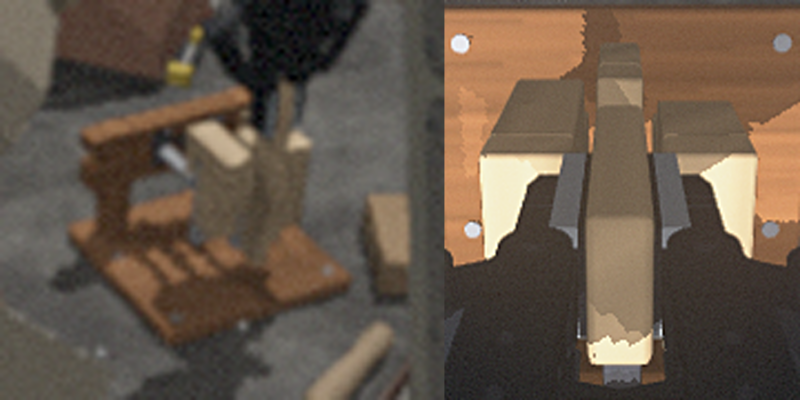

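The gauge is seated level in the gap (estimated origin z ≈ 0.1246) and the neighbours look undisturbed. I'll release slowly.

Emit:
apply_moves(moves=[[[0,0,0.02],0,0.13],[[0,0,0.02],0,0.16],[[0,0,0.02],0,0.19],[[0,0,0.02],0,0.22],[[0,0,0.02],0,0.26],[[0,0,0.02],0,0.3],[[0,0,0.02],0,0.35],[[0,0,0.02],0,0.4],[[0,0,0.02],0,0.45],[[0,0,0.02],0,0.45]], squeeze=20)

```text
clock: 27.0
tcp_pos: [0.4802, -0.3347, 0.1596]
orientation: [0.0, 0.878, 0.478, -0.0]
wrist_force: [0.1, -0.5, 0.7]
finger_gap: 0.0383
```

```bash
python3 - <<'E'
from h import *
grab("wrist","w9")
t=cv2.imread("pics/w9.png");cv2.imwrite("pics/z9.png",cv2.resize(t[150:370,200:440],None,fx=2.7,fy=2.7,interpolation=cv2.INTER_CUBIC))
E
python3 st.py
```

```text
t 27.05 X 0.585 Y -0.02064 z 0.15961 Fx 0.1 Fy 0.47 Fz 0.07 tq [-0.037  0.009  0.004] 0.0387249917446114
```

View pics/z9.png

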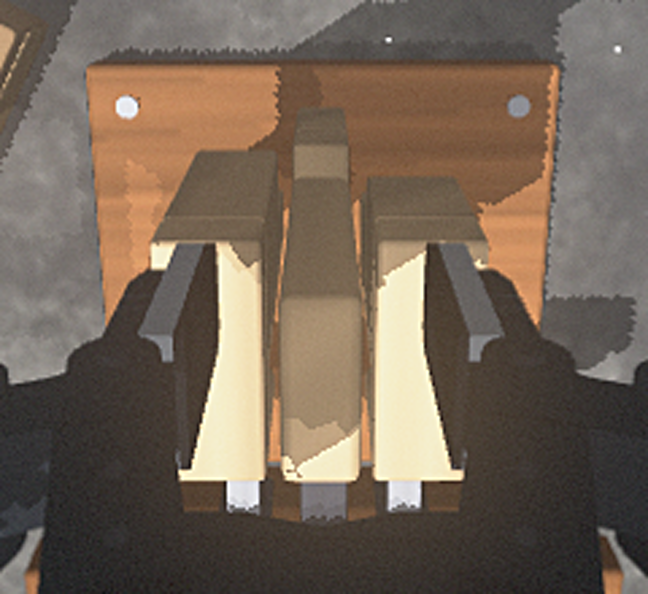

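The gauge hangs free and upright between open fingers. I'll retreat straight up.

Emit:
apply_moves(moves=[[[0,0,-0.5],0,0.45],[[0,0,-1.5],0,0.45],[[0,0,-3],0,0.45],[[0,0,-5],0,0.45],[[0,0,-7.5],0,0.45],[[0,0,-10],0,0.45],[[0,0.5,-12.5],0,0.45],[[0,2,-14],0,0.45],[[0,3.5,-14],0,0.45],[[0,4,-14],0,0.45]])

```text
clock: 28.3
tcp_pos: [0.5144, -0.3568, 0.3006]
orientation: [0.001, 0.878, 0.478, 0.0]
wrist_force: [0.2, -0.1, 0.4]
finger_gap: 0.0387
```

```bash
python3 - <<'E'
from h import *
grab("top","t10");grab("scene","s10");grab("wrist","w10a");grab("wrist","w10")
t=cv2.imread("pics/w10.png");cv2.imwrite("pics/z10.png",cv2.resize(t[100:220,255:410],None,fx=5,fy=5,interpolation=cv2.INTER_CUBIC))
t=cv2.imread("pics/s10.png");cv2.imwrite("pics/zs10.png",cv2.resize(t[100:280,220:420],None,fx=3,fy=3,interpolation=cv2.INTER_CUBIC))
E
python3 st.py
```

```text
t 28.5 X 0.62452 Y -0.02061 z 0.29961 Fx -0.21 Fy 0.48 Fz -0.14 tq [ 0.008 -0.038  0.019] 0.0384868113646936
```

View pics/z10.png

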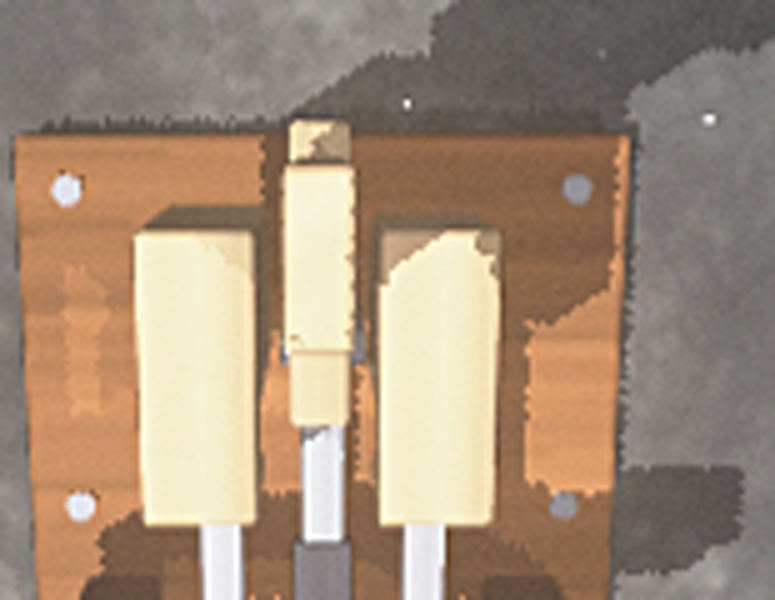

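View pics/zs10.png

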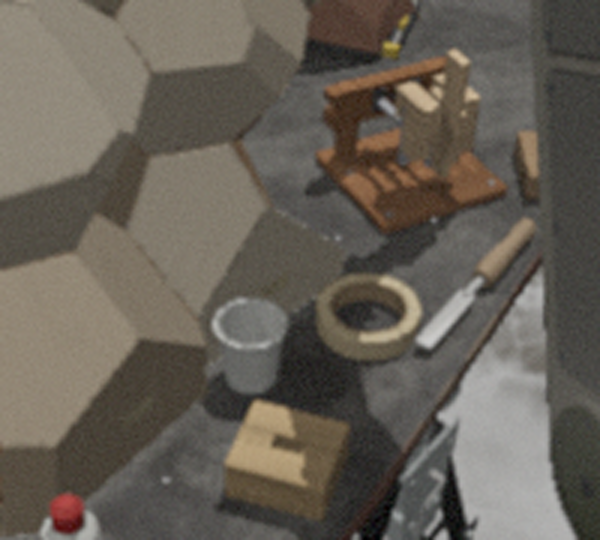

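```bash
python3 - <<'E'
from h import *
f=lambda u,v:(255+(u+.5)/5-.5,100+(v+.5)/5-.5)
M=np.array([[.8401,.5425],[-.5425,.8401]])
for n,u,v,z in [("tabF",320,166,.2),("tabR",320,350,.2),("tabL",285,260,.2),("tabRt",355,260,.2),("brF",320,122,.14),("brR",320,425,.14),("L in F",253,231,.14),("R in F",380,231,.14),("L out F",135,231,.14),("R out F",499,231,.14),("L R",200,523,.14),("R R",437,523,.14)]:
    print(n,(onz("w10",f(u,v),z)[:2]@M).round(4))
E
python3 st.py
python3 -c "
from workcell import env
print(env.hand_in())"
```

```text
tabF [ 0.5679 -0.0196]
tabR [ 0.5967 -0.0196]
tabL [ 0.5824 -0.0251]
tabRt [ 0.5824 -0.0141]
brF [ 0.5627 -0.0196]
brR [ 0.6221 -0.0196]
L in F [ 0.5834 -0.0327]
R in F [ 0.5834 -0.0079]
L out F [ 0.5834 -0.0557]
R out F [0.5834 0.0154]
L R [ 0.6428 -0.0442]
R R [0.6427 0.0045]
t 28.5 X 0.62452 Y -0.02061 z 0.29961 Fx -0.21 Fy 0.48 Fz -0.14 tq [ 0.008 -0.038  0.019] 0.0384868113646936
the job is handed in; nothing more can be done
None
```

The gauge is hanging on the middle strip and I handed the job in at 28.5 s of the 51 s allowed; hand-in reports no verdict.

**What I did:**
- **Lift and lower:** I lifted the gauge out of the stand, carried it across in front of the cluster and lowered it into the gap with its prong above the strip.
- **Feel for the strip:** I moved back in steps of about 0.6 mm until I felt light contact (about 1–2 N). The strip's front face was within 0.5 mm of where the camera had put it.
- **Hook and release:** I backed off about 2 mm to centre the slot, lowered to about 2 N of contact at an estimated origin height of 125 mm, then opened slowly and withdrew straight up.

**Last checks:**
- **Gauge:** It is square and upright. Its centre is about 0.5 mm from the middle of the gap, and the slot lies over the strip. The wrist forces and torques are back to noise, and the hand is clear.
- **Neighbours:** Both are within about 0.5 mm of where they started.
- **Cup, tape and bottle:** They look undisturbed in the scene image; I did not measure them.
- **Unexplained reading:** While seating, there was a small push of about 1.2–1.6 N towards the front. It disappeared on release, and I did not find the cause.

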